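Check the skin scanner on its round reference plate and put it on charge

ROBOT

A 7-joint arm with a two-finger parallel gripper is mounted at the origin on the work surface. World frame = base frame: x ahead of the robot, y to its left, z up, the work surface at z = 0. Lengths are in m, angles in rad, forces in N, time in s.
With the tool pointing down it reaches from about 0.35 to 0.9 m from the base axis. Payload 8.1 kg.
Tool frame: the origin (TCP) lies at the very end of the fingers, on their centre line; the grasp point (between the pads) lies grip_point_offset behind it (grip_point_offset is the distance from the TCP to the grasp point, in m); z points along the fingers, y is the direction in which the jaws open and shut (so a half turn about z gives the same grasp; the last joint's range is limited). The gripper opens to 92 mm and grips with 3 to 60 N. Pads are 19 mm wide; open, the fingers measure 130 mm over their backs; the gripper's body (75 mm by 190 mm) begins 47 mm behind the grasp point.
Start: joints at [-1.21, 0.434, 0.025, 1.573, -0.012, 1.134, -0.075], TCP at [0.28, 0.559, 0.227] pointing down, gripper open.
Joint ranges: [-2.62, 2.62], [-0.44, 2.09], [-1.27, 1.32], [0.08, 2.57], [-1.32, 4.46], [0.12, 2], [-2.74, 2.74]. Speed limits (rad/s): [2.22, 2.22, 3.01, 3.01, 3.14, 3.14, 3.14].

INTERFACE

Orientations are given as a rotation vector (axis times angle).
In Python, from cell import * gives the robot as it stands.
- The arm moves only by the tool drive_tool, never from a script. Its argument "increments" is a list of rows, each an object of numbers: "grip": the gripper's target within -1 to 1 (shut at 1, half-way at 0, fully open at -1); "tx", "ty", "tz": the shift along the world's x, y, z normalised to -1 to 1, where 1 is 400 mm; "turn": the turn about the world's z normalised to -1 to 1, where 1 is 60 degrees. In form: [{"grip": .., "tx": .., "ty": .., "tz": .., "turn": ..}, ...]. A call has 1 to 20 rows; each row is the pose to reach, as a shift and turn from the pose measured when the call began; what a row does not reach only later rows make up. A row lasts 1/10 s, in which the tool goes at most 50 mm and 8.59 degrees, less where a joint would pass 70% of its speed; a pose out of reach is approached as far as the arm can. A call with a number of a shift or a turn outside -1 to 1 is refused whole. A call with a gripper value outside its range is refused whole. The fingers move at their own pace and stop on an object; "newtons" is the grip in N (left out, the last holds). Time passes only in rows, so rows that repeat a pose let the fingers close. It gives the time, the measured TCP pose, the force and the opening at its end, in the units of the state.
- observe(): the state, without advancing time (a new reading comes with each control period).
- get_image(name): name is "side" or "top"; returns the picture (420x560x3 uint8, red, green, blue); there is no depth.
- camera_info(name): a dict with "fx", "fy", "cx", "cy" (pixels), "eye" and "rotation" of the camera in the world. Camera axes: x right, y down, z forward; pixel columns grow to the right and rows downward; lengths in m; the calibration is good to about 2 mm. A picture is of the moment at which its call begins. camera_info takes no time and is no camera call.
- sign_off(): hands the job in, once; it reports no verdict.
The state is a dict: "clock": time; "joints": joint angles; "dq": joint speeds; "joint_efforts": joint torques, N m; "position": TCP position; "ee_rot": TCP orientation; "force": force on the tool from outside, world axes, zero at the start; "ft_torque": the same for the moment, N m; "width": opening from 0.0 (shut) to 1.0 (fully open).
Only numpy, scipy, OpenCV 4.12 (cv2) and the standard library are available. Lean on these libraries where they do the work, as an engineer would, in place of code of your own. Each camera call takes 0.05 s, during which the arm holds its last target. There are 200 camera calls.

TASK

Pick up the handheld skin scanner, press its sprung nose squarely onto the middle of the round white reference plate on its leaning stand, gently, with the nose about half-way in (neither just touching nor pushed to its stop), and hold it steady there for a good second. Then set the scanner down, without dropping it, into the sloping charging cradle so that it rests in both saddles with its nose at the high end, and let go. Leave the loose bottles, jar and brush where they are.

Things in the scene. Friction and masses are not known exactly. Their poses are not given: they have to be found in the camera images.
- scanner: white handheld skin scanner lying on the counter, 180 mm long, about 0.23 kg: square body 36 x 36 mm from x = -75 to +65 mm, 26 mm grey neck to +83, round 28 mm sprung nose with its face at x = +105 mm. Origin in the middle of the square section, near the centre of mass; x along it to the nose, z out of the face with the dark screen. Grip across y near the origin
- nose (a joint): how far the scanner's nose is pushed in along the scanner's x, m: 0 = fully out, 0.010 = at its stop. It is sprung: about 1.2 N to start moving, 4.2 N at 5 mm, 7.2 N at 10 mm
- nose_tip (a point): centre of the face of the scanner's nose (moves in with the nose), axes as the scanner
- round_stand: fixed stand, foot 100 x 80 mm, with the ROUND white reference plate, 64 mm across, 10 mm thick, leaning back 30 degrees from upright. Origin on the counter below the plate; x horizontal, from the plate's front to its back. Beside it, in either order, an unused stand of the same build has a SQUARE 62 mm plate
- plate_axis (a point): point on the round plate's axis, 88 mm above the counter. x is the direction to press, square into the plate's front and sloping 30 degrees down; y level, z up along the plate. The plate is on an adjustable stem: its front face lies 0 to 16 mm in front of this point (towards -x), different each time, not given, to be felt (the plate does not give)
- cradle: fixed white charging cradle, foot 170 x 76 x 12 mm, two saddles on posts. Origin on the counter under the seat (the foot is centred 6 mm behind it); x horizontal, towards the high end
- cradle_seat: where the scanner belongs: its origin and axes on this frame, 80 mm above the counter, x sloping up 0.26 rad to the high (nose) end. Saddles 16 mm long at x = -48 and +48 mm: floor z = -18 mm, notch 44 mm wide, cheeks to z = 0, flared lips to z = 10 mm, 68 mm over the lips. 80 mm free between them for the fingers. End stop at x = -87 mm, up to z = 0
- lotion_bottle: bystander: white bottle, 54 mm across, 165 mm tall; origin under it
- deodorant: bystander: upright deodorant stick, 34 x 62 x 130 mm; origin under it
- cream_jar: bystander: low brown jar with black lid, 62 mm across, 45 mm tall; origin under it
- hairbrush: bystander: hairbrush lying bristles down, 190 mm long, 31 mm high; origin on the counter under its middle, handle to -x
Not all that is in view belongs to the job. What is shaped like the scanner but turquoise is not meant. Leave any blue look-alike of the cradle alone.

How it is judged:
By the outcome, as a careful person would: the job done as asked, in the order asked, and still so for the second after the job is handed in, with the robot touching nothing.
It also fails if it takes over 50 s, if anything falls off the work surface, if the arm or the gripper's body presses on something with over 40 N, if the wrist force passes 120 N, or if a joint passes its speed limit or range.

## Working session

There is one attempt and no reset: what is moved stays moved. The work goes in short steps, Python scripts to look and compute and a tool call to move; the robot and the scene stay as the last step left them, time stands still between calls to the robot, and variables do not carry over. Pictures are saved under pics/ and viewed, about 8 in all and at most 12, crops included, and the job is handed in when it is done.

Besides the shell and the picture viewer there is one more tool, called after ">>>" by a JSON object that holds its "api" and its "payload", one argument or row to a line. drive_tool: Moves the arm, as the interface text tells. Its arguments: {"type":"object","properties":{"increments":{"type":"array","items":{"type":"object","properties":{"grip":{"type":"number"},"tx":{"type":"number"},"ty":{"type":"number"},"tz":{"type":"number"},"turn":{"type":"number"}}}},"newtons":{"type":"number"}},"required":["increments"]}

```bash
mkdir -p pics; ls
python3 - <<'E'
from cell import *
import cv2
s=observe();print({k:s[k] for k in('clock','position','ee_rot','force','width')})
try: print(grip_point_offset)
except Exception as e: print(e)
for n in('side','top'):
    im=get_image(n); cv2.imwrite(f'pics/{n}0.png',im[:,:,::-1]); print(n,camera_info(n))
E
```

```text
pics
{'clock': 0.0, 'position': array([0.27942247, 0.55848634, 0.22594011]), 'ee_rot': array([-7.22085942e-01, -3.05727099e+00,  2.46312026e-03]), 'force': array([ 0.27079956, -0.89360814,  0.20559761]), 'width': 0.9990834726996145}
0.0188
side {'fx': 473.5441750814406, 'fy': 473.5441750814406, 'cx': 279.1750629201512, 'cy': 213.224961846388, 'eye': array([-0.06742797, -0.68310311,  0.70312539]), 'rotation': array([-2.06123693,  0.81394965, -0.42140942])}
top {'fx': 411.3757442052899, 'fy': 411.3757442052899, 'cx': 277.48190681892777, 'cy': 215.51510707933298, 'eye': array([ 0.40056643, -0.03308526,  1.0292097 ]), 'rotation': array([-2.17089921,  2.1229956 , -0.12850749])}
```

View pics/top0.png

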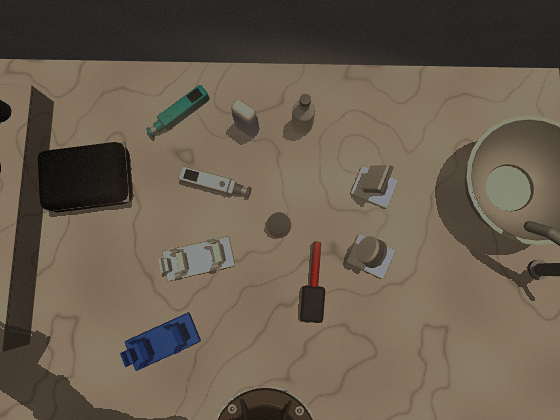

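View pics/side0.png

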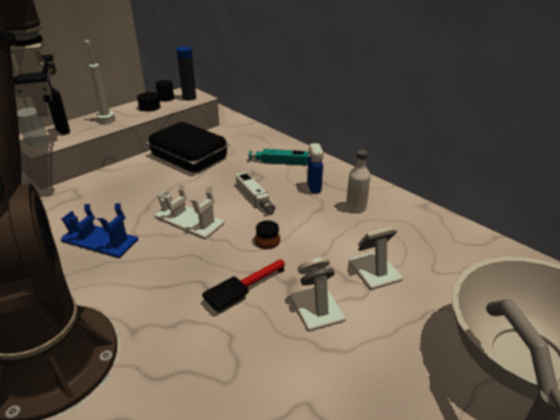

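Run:
```python
import cv2,numpy as np
a=cv2.imread('pics/top0.png')[145:290,145:405]; b=cv2.imread('pics/side0.png')[140:335,145:410]
f=lambda i:cv2.convertScaleAbs(cv2.resize(i,None,fx=3,fy=3,interpolation=cv2.INTER_CUBIC),alpha=1.3)
cv2.imwrite('pics/topc.png',f(a)); cv2.imwrite('pics/sidec.png',f(b))
```

```text
(no output)
```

View pics/topc.png

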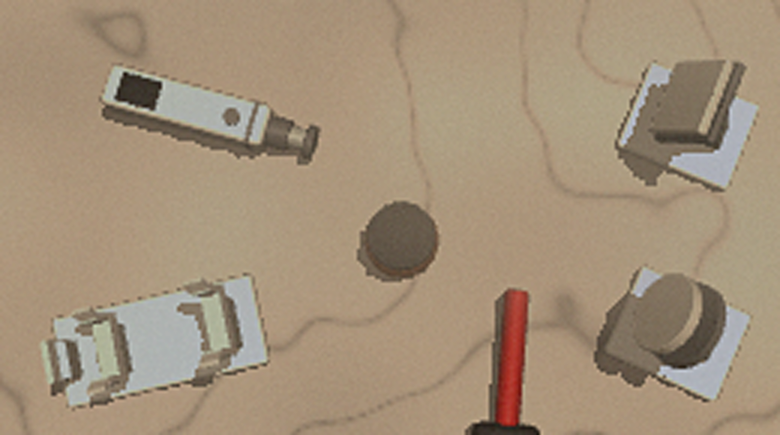

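View pics/sidec.png

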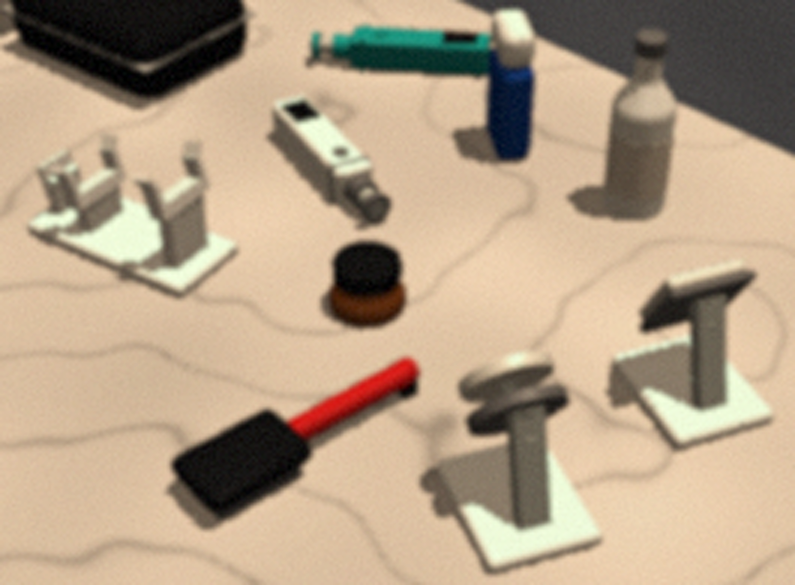

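```bash
cat > h.py <<'E'
import cv2,numpy as np
from scipy.spatial.transform import Rotation as R
from cell import *
def ray(n,uv,z):
    c=camera_info(n);d=R.from_rotvec(c['rotation']).apply([(uv[0]-c['cx'])/c['fx'],(uv[1]-c['cy'])/c['fy'],1])
    e=c['eye'];return e+d*(z-e[2])/d[2]
def proj(n,p):
    c=camera_info(n);q=R.from_rotvec(c['rotation']).inv().apply(np.array(p)-c['eye']);return np.array([q[0]/q[2]*c['fx']+c['cx'],q[1]/q[2]*c['fy']+c['cy']])
E
python3 - <<'E'
from h import *
im=cv2.imread('pics/top0.png');hsv=cv2.cvtColor(im,cv2.COLOR_BGR2HSV)
print(hsv[182,205],hsv[258,195],hsv[265,378],hsv[240,130+10])
m=((hsv[...,1]<60)&(hsv[...,2]>130)).astype('uint8')*255
for nm,(x0,y0,x1,y1),z in(('scanner',(170,160,240,200),.036),('cradle',(155,230,240,285),.012),('stand',(340,228,400,282),.010)):
    k=np.zeros_like(m);k[y0:y1,x0:x1]=m[y0:y1,x0:x1]
    cs,_=cv2.findContours(k,0,2);pts=np.vstack([c for c in cs if cv2.contourArea(c)>15])
    w=np.array([ray('top',p[0],z)[:2] for p in pts],np.float32)*1000
    r=cv2.minAreaRect(w);print(nm,r,cv2.boxPoints(r).round().tolist())
f=lambda i,s:cv2.resize(i,None,fx=s,fy=s,interpolation=cv2.INTER_CUBIC)
A=f(im[230:282,342:398],7)
M=f(cv2.cvtColor(m,8)[230:282,342:398],7)
S=cv2.imread('pics/side0.png');B=f(S[252:330,292:348],5)
out=np.zeros((400,780,3),'uint8');out[:364,:392]=A;out[:390,400:680]=B
cv2.imwrite('pics/z.png',cv2.convertScaleAbs(out,alpha=1.4))
E
```

```text
[ 53   8 136] [ 75   7 137] [17 79 74] [ 17  71 129]
scanner ((619.4268798828125, 158.56814575195312), (135.51731872558594, 31.402307510375977), 75.89469909667969) [[588.0, 97.0], [618.0, 89.0], [651.0, 220.0], [621.0, 228.0]]
cradle ((425.1081848144531, 182.3802490234375), (76.24140167236328, 180.67904663085938), 13.777244567871094) [[367.0, 261.0], [410.0, 86.0], [484.0, 104.0], [441.0, 279.0]]
stand ((465.5240478515625, -261.1288757324219), (96.23880004882812, 129.50059509277344), 66.34075927734375) [[387.0, -279.0], [506.0, -331.0], [544.0, -243.0], [426.0, -191.0]]
```

View pics/z.png

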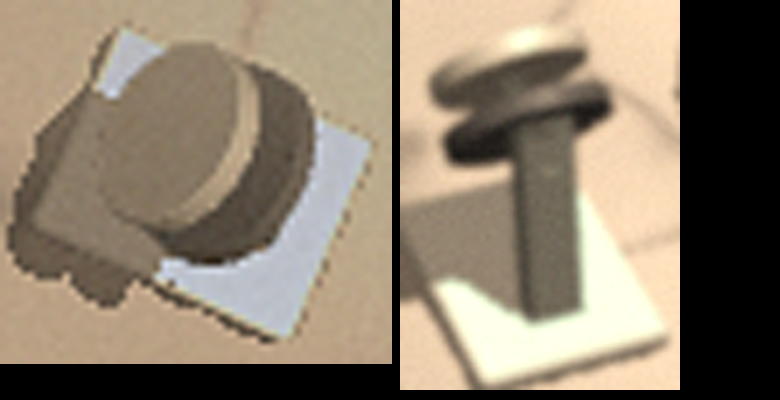

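Candidates:
- **Scanner:** white at top px (213,182); the turquoise look-alike at (178,112) is rejected.
- **Plate:** round at (366,249); the square one at (376,180) is rejected.
- **Cradle:** white at (197,258) with its end stop on the left and high end on the right; the blue one at (160,340) is rejected.

The crops confirm all three choices.

>>> {"api": "drive_tool", "payload": {
  "increments": [
    {"grip": -1,"tx": 0.868,"ty": -0.927,"tz": 0,"turn": -1},
    {"grip": -1,"tx": 0.868,"ty": -0.927,"tz": 0,"turn": -1},
    {"grip": -1,"tx": 0.868,"ty": -0.927,"tz": 0,"turn": -1},
    {"grip": -1,"tx": 0.868,"ty": -0.927,"tz": 0,"turn": -1},
    {"grip": -1,"tx": 0.868,"ty": -0.927,"tz": 0,"turn": -1},
    {"grip": -1,"tx": 0.868,"ty": -0.927,"tz": 0,"turn": -1},
    {"grip": -1,"tx": 0.868,"ty": -0.927,"tz": 0,"turn": -1},
    {"grip": -1,"tx": 0.868,"ty": -0.927,"tz": 0,"turn": -1},
    {"grip": -1,"tx": 0.868,"ty": -0.927,"tz": 0,"turn": -1},
    {"grip": -1,"tx": 0.868,"ty": -0.927,"tz": -0.2,"turn": -1},
    {"grip": -1,"tx": 0.868,"ty": -0.927,"tz": -0.3,"turn": -1},
    {"grip": -1,"tx": 0.868,"ty": -0.927,"tz": -0.35,"turn": -1}
  ]
}}

```text
clock: 1.3
position: [0.6275, 0.1862, 0.0886]
ee_rot: [2.156, 2.284, -0.0]
force: [0.6, 0.3, -0.1]
width: 1.001
```

Run:
```python
from h import *
s=observe();print(s['clock'],s['position'],s['width'],s['joints']);r=R.from_rotvec(s['ee_rot']).as_matrix();print('yaw y',np.degrees(np.arctan2(r[1,1],r[0,1])),r[:,2])
im=cv2.imread('pics/top0.png')
z=lambda x,y:(342+(x+.5)/7-.5,230+(y+.5)/7-.5)
P=[ray('top',z(*p),.010)*1000 for p in((122,28),(370,147),(287,338))];print('foot',np.round(P))
v=P[1]-P[0];w=P[1]-P[2];print(np.linalg.norm(v),np.linalg.norm(w),np.degrees(np.arctan2(v[1],v[0])),np.degrees(np.arctan2(w[1],w[0])))
for h in(.088,.092,.096):print('plate',h,ray('top',z(168,133),h)*1000)
# cradle high-edge corners & saddles from crop (x3)
c=lambda x,y:(145+(x+.5)/3-.5,145+(y+.5)/3-.5)
for p in((250,273),(270,365),(72,405),(55,318)):print('cr',ray('top',c(*p),.012)*1000)
```

```text
1.3 [0.62750172 0.18622201 0.08858644] 1.0005434817041683 [-0.58187535  0.62659376  0.32655554  1.66139199 -0.24302154  0.89361682
 -0.10271883]
yaw y 3.28406084972682 [ 3.27514901e-04 -4.98374602e-04 -9.99999822e-01]
foot [[ 495. -222.   10.]
 [ 455. -309.   10.]
 [ 388. -279.   10.]]
95.75028754670893 73.51097140355266 -114.75817311656019 -23.93761123351558
plate 0.088 [ 453.98000797 -222.09061543   88.        ]
plate 0.092 [ 453.75300826 -221.28737104   92.        ]
plate 0.096 [ 453.52600856 -220.48412664   96.        ]
cr [482.62009018 103.03756669  12.        ]
cr [407.50449776  83.69615007  12.        ]
cr [371.37060944 244.43007344  12.        ]
cr [441.88174252 262.60636971  12.        ]
```

>>> {"api": "drive_tool", "payload": {
  "increments": [
    {"grip": -1,"tx": -0.002,"ty": 0.0035,"tz": 0,"turn": -0.144},
    {"grip": -1,"tx": -0.002,"ty": 0.0035,"tz": -0.05,"turn": -0.29},
    {"grip": -1,"tx": -0.002,"ty": 0.0035,"tz": -0.12,"turn": -0.29},
    {"grip": -1,"tx": -0.002,"ty": 0.0035,"tz": -0.18,"turn": -0.29},
    {"grip": -1,"tx": -0.002,"ty": 0.0035,"tz": -0.214,"turn": -0.29},
    {"grip": 1,"tx": -0.002,"ty": 0.0035,"tz": -0.214,"turn": -0.29},
    {"grip": 1,"tx": -0.002,"ty": 0.0035,"tz": -0.214,"turn": -0.29},
    {"grip": 1,"tx": -0.002,"ty": 0.0035,"tz": -0.214,"turn": -0.29},
    {"grip": 1,"tx": -0.002,"ty": 0.0035,"tz": -0.214,"turn": -0.29},
    {"grip": 1,"tx": -0.002,"ty": 0.0035,"tz": -0.214,"turn": -0.29},
    {"grip": 1,"tx": -0.002,"ty": 0.0035,"tz": -0.214,"turn": -0.29}
  ],
  "newtons": 3
}}

```text
clock: 2.4
position: [0.6268, 0.1877, 0.0032]
ee_rot: [2.477, 1.931, 0.0]
force: [-0.2, 0.6, -0.3]
width: 0.529
```

>>> {"api": "drive_tool", "payload": {
  "increments": [
    {"grip": 1,"tx": 0,"ty": 0,"tz": 0,"turn": 0},
    {"grip": 1,"tx": 0,"ty": 0,"tz": 0,"turn": 0},
    {"grip": 1,"tx": 0,"ty": 0,"tz": 0,"turn": 0},
    {"grip": 1,"tx": 0,"ty": 0,"tz": 0,"turn": 0},
    {"grip": 1,"tx": 0,"ty": 0,"tz": 0,"turn": 0}
  ]
}}

```text
clock: 2.9
position: [0.6269, 0.1877, 0.0033]
ee_rot: [2.477, 1.931, 0.001]
force: [0.8, -0.1, 0.8]
width: 0.391
```

>>> {"api": "drive_tool", "payload": {
  "increments": [
    {"grip": 1,"tx": -0.001,"ty": -0.004,"tz": 0.02,"turn": 0},
    {"grip": 1,"tx": -0.003,"ty": -0.0124,"tz": 0.05,"turn": 0},
    {"grip": 1,"tx": -0.0055,"ty": -0.022,"tz": 0.08,"turn": 0},
    {"grip": 1,"tx": -0.0087,"ty": -0.0347,"tz": 0.107,"turn": 0},
    {"grip": 1,"tx": -0.0125,"ty": -0.049,"tz": 0.133,"turn": 0},
    {"grip": 1,"tx": -0.0165,"ty": -0.0655,"tz": 0.16,"turn": 0},
    {"grip": 1,"tx": -0.0165,"ty": -0.0655,"tz": 0.16,"turn": 0}
  ]
}}

```text
clock: 3.6
position: [0.6213, 0.1599, 0.0694]
ee_rot: [2.477, 1.928, 0.004]
force: [-0.1, 1.5, -1.4]
width: 0.393
```

Run:
```python
from h import *
s=observe();print(s['position'],s['width'])
im=get_image('side')[:,:,::-1]
f=lambda i,k:cv2.convertScaleAbs(cv2.resize(i,None,fx=k,fy=k,interpolation=cv2.INTER_CUBIC),alpha=1.3)
cv2.imwrite('pics/t1.png',f(im[100:250,150:350],4)); cv2.imwrite('pics/t1full.png',im)
```

```text
[0.62132768 0.15991957 0.06940373] 0.39259498389614844
```

View pics/t1.png

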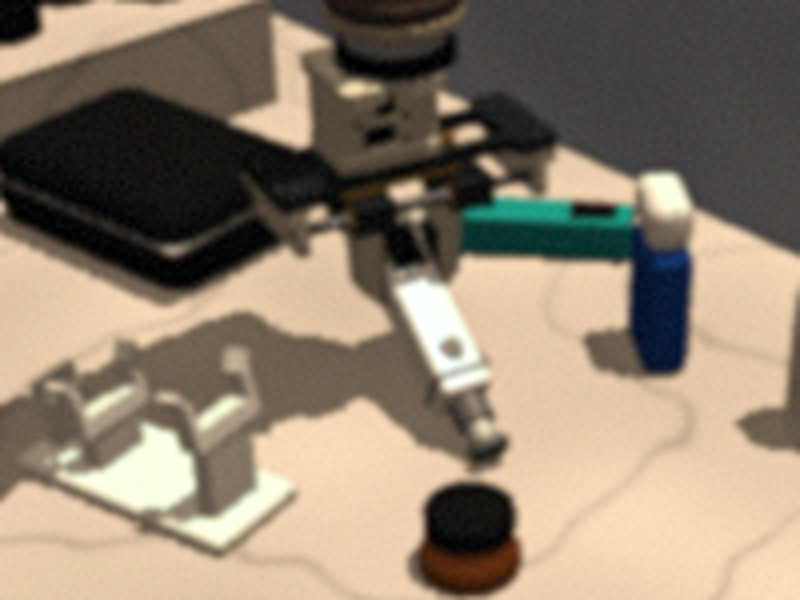

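```bash
cat >> h.py <<'E'
def nose(G,yaw,th,g=(-35,3),pt=(105,0,0)):
    a=np.radians(yaw);t=np.radians(th);h=np.array([np.cos(a),np.sin(a),0]);y=np.array([-np.sin(a),np.cos(a),0])
    x=np.cos(t)*h-[0,0,np.sin(t)];z=np.sin(t)*h+[0,0,np.cos(t)]
    return G+((pt[0]-g[0])*x+pt[1]*y+(pt[2]-g[1])*z)/1000
E
python3 - <<'E'
from h import *
s=observe();G=s['position']+[0,0,.0188]
for th in(15,20,25,30,35):
    c=lambda p:((proj('side',nose(G,-104,th,pt=p))-[150,100])*4+1.5).round()
    print(th,'nose',c((105,0,0)),'nosetop',c((105,0,14)),'bodyend corners',c((65,18,18)),c((65,-18,18)),'z',nose(G,-104,th,pt=(105,0,-14))[2])
E
```

```text
15 nose [506. 418.] nosetop [509. 403.] bodyend corners [505. 347.] [454. 362.] z 0.03462269437317507
20 nose [503. 430.] nosetop [507. 417.] bodyend corners [504. 358.] [453. 373.] z 0.02342050511548807
25 nose [499. 441.] nosetop [504. 429.] bodyend corners [502. 368.] [452. 383.] z 0.012704310711121172
30 nose [495. 451.] nosetop [500. 440.] bodyend corners [500. 377.] [450. 392.] z 0.0025556678701066926
35 nose [490. 458.] nosetop [496. 450.] bodyend corners [498. 385.] [448. 400.] z -0.00694818610761716
```

>>> {"api": "drive_tool", "payload": {
  "increments": [
    {"grip": 1,"tx": 0,"ty": 0,"tz": -0.0065,"turn": 0},
    {"grip": 1,"tx": 0,"ty": 0,"tz": -0.0065,"turn": 0},
    {"grip": 1,"tx": 0,"ty": 0,"tz": -0.0065,"turn": 0}
  ]
}}

```text
clock: 3.95
position: [0.621, 0.1612, 0.0654]
ee_rot: [2.477, 1.93, 0.003]
force: [0.8, 1.0, -0.4]
width: 0.394
```

>>> {"api": "drive_tool", "payload": {
  "increments": [
    {"grip": 1,"tx": 0,"ty": 0,"tz": 0,"turn": 0},
    {"grip": 1,"tx": 0,"ty": 0,"tz": 0,"turn": 0},
    {"grip": 1,"tx": 0,"ty": 0,"tz": 0,"turn": 0},
    {"grip": 1,"tx": 0,"ty": 0,"tz": 0.2,"turn": 0},
    {"grip": 1,"tx": 0,"ty": 0,"tz": 0.3,"turn": 0},
    {"grip": 1,"tx": 0,"ty": 0,"tz": 0.3,"turn": 0}
  ],
  "newtons": 30
}}

```text
clock: 4.55
position: [0.6231, 0.1611, 0.19]
ee_rot: [2.476, 1.928, 0.012]
force: [1.2, -0.3, -2.0]
width: 0.389
```

Run:
```python
from h import *
s=observe();G=s['position']+[0,0,.0188];print(s['clock'],s['position'],s['width'],s['force'],s['ee_rot'])
for n in('side','top'):
    im=get_image(n)[:,:,::-1];c=proj(n,nose(G,-104,30,pt=(40,0,0))).astype(int);print(n,c)
    x0,y0=c-[50,45];cv2.imwrite(f'pics/n_{n}.png',im)
    cr=cv2.convertScaleAbs(cv2.resize(im[y0:y0+90,x0:x0+100],None,fx=4,fy=4,interpolation=cv2.INTER_CUBIC),alpha=1.4)
    for th in(25,30,35):
        q=lambda p:((proj(n,nose(G,-104,th,pt=p))-[x0,y0])*4+1.5).round()
        print(th,q((105,0,0)),q((65,18,18)),q((65,-18,18)))
    if n=='side':a=cr
    else:cv2.imwrite('pics/n.png',np.hstack([a,cr]))
```

```text
4.55 [0.6231252  0.16112461 0.19002471] 0.3889995937985916 [ 1.20775986 -0.31807745 -1.98437654] [2.47559979 1.92811012 0.01150456]
side [262 148]
25 [252. 259.] [255. 182.] [202. 196.]
30 [248. 270.] [253. 193.] [200. 206.]
35 [242. 280.] [250. 202.] [197. 216.]
top [222 171]
25 [317. 222.] [270. 162.] [251. 226.]
30 [309. 223.] [266. 165.] [248. 228.]
35 [299. 224.] [262. 167.] [243. 230.]
```

View pics/n.png

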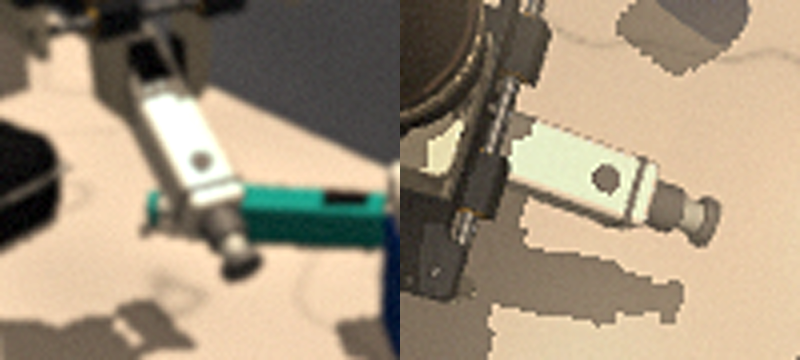

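```bash
cat >> h.py <<'E'
def tri(ps,pt):
    es=[];ds=[]
    for n,uv in(('side',ps),('top',pt)):
        c=camera_info(n);d=R.from_rotvec(c['rotation']).apply([(uv[0]-c['cx'])/c['fx'],(uv[1]-c['cy'])/c['fy'],1]);ds.append(d/np.linalg.norm(d));es.append(c['eye'])
    A=[np.eye(3)-np.outer(d,d) for d in ds];p=np.linalg.solve(A[0]+A[1],A[0]@es[0]+A[1]@es[1])
    return p,[np.linalg.norm(a@(p-e)) for a,e in zip(A,es)]
E
python3 - <<'E'
from h import *
s=observe();G=s['position']+[0,0,.0188]
a=np.radians(-104);h=np.array([np.cos(a),np.sin(a),0]);y=np.array([-np.sin(a),np.cos(a),0])
o={'side':np.array([212,103]),'top':np.array([172,126])}
c=lambda n,u,v:o[n]+(np.array([u,v])-1.5)/4
for nm,p,q in(('A',(243,187),(256,165)),('B',(190,205),(233,228)),('N',(245,262),(308,220))):
    P,e=tri(c('side',*p),c('top',*q));d=(P-G)*1000;print(nm,P.round(4),'res mm',np.round(np.array(e)*1000,1),'fwd,lat,up',d@h,d@y,d[2])
for th in(20,25,30,33):
    print(th,[(lambda d:(d@h,d@y,d[2]))((nose(G,-104,th,pt=p)-G)*1000) for p in((65,18,18),(65,-18,18),(105,0,0))])
# white top-face mask line fit in both views
for n in('side','top'):
    im=cv2.imread(f'pics/n_{n}.png');x0,y0=o[n];hs=cv2.cvtColor(im,40)[y0:y0+90,x0:x0+100]
    print(n,[tuple(x) for x in hs[::1,:][45:46,40:60].reshape(-1,3)[:4]])
E
```

```text
A [0.6162 0.0713 0.174 ] res mm [0.9 0.9] fwd,lat,up 89.0637515170069 15.133160515982306 -33.736967808025405
B [0.5831 0.0826 0.1694] res mm [0.4 0.4] fwd,lat,up 86.12961990301557 -19.746351129025037 -38.29615209370962
N [0.5939 0.0454 0.1419] res mm [0.9 0.9] fwd,lat,up 119.57596895106784 -0.2979604162621767 -65.83864040658754
20 [(np.float64(99.09956422847587), np.float64(18.00000000000002), np.float64(-20.106625020778228)), (np.float64(99.09956422847587), np.float64(-17.999999999999996), np.float64(-20.106625020778228)), (np.float64(130.53090648005016), np.float64(4.226899249613533e-14), np.float64(-50.70189792795135))]
25 [(np.float64(96.97005262977548), np.float64(18.000000000000057), np.float64(-28.667209368520187)), (np.float64(96.97005262977548), np.float64(-17.999999999999954), np.float64(-28.667209368520187)), (np.float64(125.6152353999089), np.float64(4.4116876881088647e-14), np.float64(-61.88548000480787))]
30 [(np.float64(94.10254037844388), np.float64(18.000000000000004), np.float64(-37.00961894323343)), (np.float64(94.10254037844389), np.float64(-18.000000000000007), np.float64(-37.00961894323343)), (np.float64(119.74355652982143), np.float64(2.1977424661015328e-14), np.float64(-72.5980762113533))]
33 [(np.float64(92.03664231976782), np.float64(17.999999999999954), np.float64(-41.883844982321364)), (np.float64(92.03664231976784), np.float64(-18.00000000000006), np.float64(-41.883844982321364)), (np.float64(115.77996240731429), np.float64(4.4681040362435744e-14), np.float64(-78.76547660594005))]
side [(np.uint8(15), np.uint8(68), np.uint8(82)), (np.uint8(17), np.uint8(67), np.uint8(72)), (np.uint8(17), np.uint8(66), np.uint8(73)), (np.uint8(17), np.uint8(61), np.uint8(79))]
top [(np.uint8(36), np.uint8(42), np.uint8(172)), (np.uint8(35), np.uint8(43), np.uint8(173)), (np.uint8(34), np.uint8(42), np.uint8(172)), (np.uint8(36), np.uint8(40), np.uint8(171))]
```

>>> {"api": "drive_tool", "payload": {
  "increments": [
    {"grip": 1,"tx": -0.046,"ty": -0.105,"tz": 0,"turn": -0.1},
    {"grip": 1,"tx": -0.092,"ty": -0.21,"tz": 0,"turn": -0.172},
    {"grip": 1,"tx": -0.138,"ty": -0.315,"tz": 0,"turn": -0.172},
    {"grip": 1,"tx": -0.184,"ty": -0.42,"tz": 0,"turn": -0.172},
    {"grip": 1,"tx": -0.23,"ty": -0.525,"tz": 0,"turn": -0.172},
    {"grip": 1,"tx": -0.275,"ty": -0.6305,"tz": -0.03,"turn": -0.172},
    {"grip": 1,"tx": -0.275,"ty": -0.6305,"tz": -0.077,"turn": -0.172},
    {"grip": 1,"tx": -0.275,"ty": -0.6305,"tz": -0.077,"turn": -0.172},
    {"grip": 1,"tx": -0.275,"ty": -0.6305,"tz": -0.077,"turn": -0.172}
  ]
}}

```text
clock: 5.55
position: [0.5126, -0.0899, 0.1572]
ee_rot: [2.639, 1.7, 0.009]
force: [1.1, 0.3, -2.6]
width: 0.388
```

Run:
```python
from h import *
s=observe();G=s['position']+[0,0,.0188];print(s['clock'],s['position'],s['force'],s['ee_rot'],s['width'])
t=get_image('top')[:,:,::-1];d=get_image('side')[:,:,::-1]
cv2.imwrite('pics/p_top.png',t);cv2.imwrite('pics/p_side.png',d)
f=lambda i:cv2.convertScaleAbs(cv2.resize(i,None,fx=5,fy=5,interpolation=cv2.INTER_CUBIC),alpha=1.4)
cv2.imwrite('pics/p.png',np.hstack([f(d[230:320,280:360]),f(t[205:295,325:405])]))
N=nose(G,-114.5,30,g=(-32,3));print(N)
print((proj('side',N)-[280,230])*5+2,(proj('top',N)-[325,205])*5+2)
```

```text
5.55 [ 0.51261828 -0.08988363  0.15724971] [ 1.14381031  0.3410788  -2.63556852] [2.63877657 1.69981296 0.00905534] 0.3876545203277709
[ 0.46403885 -0.19648148  0.10495163]
[140.95813196 109.8282267 ] [155.06889341 194.12104082]
```

View pics/p.png

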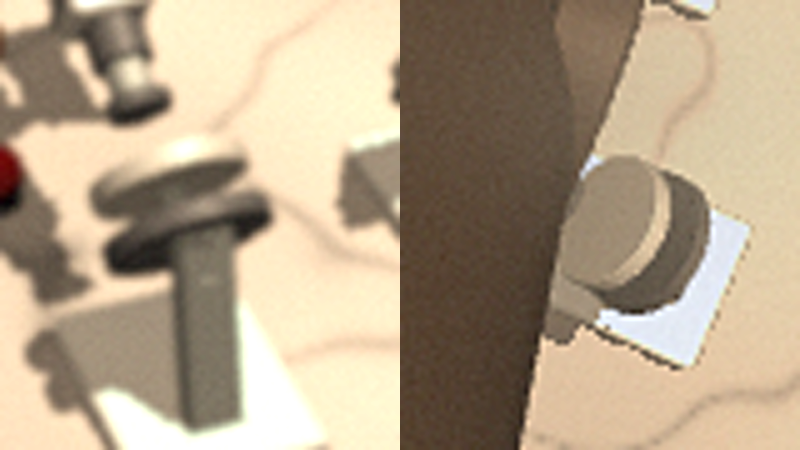

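Run:
```python
from h import *
z=lambda x,y:(342+(x+.5)/7-.5,230+(y+.5)/7-.5)
a=np.radians(-114.5);h=np.array([np.cos(a),np.sin(a),0]);lat=np.array([-h[1],h[0],0]);d=.866*h-[0,0,.5];up=.5*h+[0,0,.866]
for hh in(.088,.092,.096):
    F=ray('top',z(168,133),hh)
    q=lambda p,n='side':((proj(n,p)-[280,230])*5+2).round()
    print(hh,'top edge',q(F+.032*up),q(F+.01*d+.032*up),'ctr',q(F+.01*d),'lat ends',q(F+.01*d+.032*lat),q(F+.01*d-.032*lat),'bot',q(F+.01*d-.032*up))
    qt=lambda p:((proj('top',p)-[325,205])*5+2+[400,0]).round()
    print('  top view: top',qt(F+.032*up),'rim',qt(F+.01*d+.032*up),'lat',qt(F+.032*lat),qt(F-.032*lat))
```

```text
0.088 top edge [188. 157.] [196. 182.] ctr [177. 210.] lat ends [253. 192.] [ 99. 228.] bot [159. 236.]
  top view: top [651. 232.] rim [666. 241.] lat [634. 157.] [576. 283.]
0.092 top edge [186. 148.] [194. 173.] ctr [175. 201.] lat ends [251. 183.] [ 98. 219.] bot [157. 228.]
  top view: top [651. 232.] rim [666. 241.] lat [634. 156.] [576. 284.]
0.096 top edge [185. 139.] [193. 164.] ctr [174. 193.] lat ends [250. 175.] [ 96. 210.] bot [156. 219.]
  top view: top [651. 232.] rim [666. 242.] lat [634. 156.] [576. 284.]
```

>>> {"api": "drive_tool", "payload": {
  "increments": [
    {"grip": 1,"tx": -0.003,"ty": -0.006,"tz": 0.011,"turn": 0},
    {"grip": 1,"tx": -0.007,"ty": -0.015,"tz": 0.006,"turn": 0},
    {"grip": 1,"tx": -0.011,"ty": -0.024,"tz": 0,"turn": 0},
    {"grip": 1,"tx": -0.015,"ty": -0.033,"tz": -0.006,"turn": 0},
    {"grip": 1,"tx": -0.019,"ty": -0.0415,"tz": -0.011,"turn": 0},
    {"grip": 1,"tx": -0.019,"ty": -0.0415,"tz": -0.011,"turn": 0},
    {"grip": 1,"tx": -0.019,"ty": -0.0415,"tz": -0.011,"turn": 0}
  ]
}}

```text
clock: 6.35
position: [0.506, -0.1063, 0.1537]
ee_rot: [2.637, 1.7, 0.012]
force: [0.4, 0.5, -3.2]
width: 0.387
```

```bash
cat >> h.py <<'E'
def stat(k=1):
    d=np.array([-.359,-.788,-.5]);F=np.array([.4535,-.2205,.096]);f=[]
    for i in range(k):
        if i:get_image('side')
        s=observe();f.append(s['force'])
    N=nose(s['position']+[0,0,.0188],-114.5,30,g=(-32,3));v=(F-N)*1000;a=np.radians(-114.5);h=np.array([np.cos(a),np.sin(a),0])
    print(round(s['clock'],2),s['position'].round(4),'f',np.mean(f,0).round(2),'press',round(-np.mean(f,0)@d,2),'gap',(v@d).round(1),'lat',(v@[-h[1],h[0],0]).round(1),'up',(v@(.5*h+[0,0,.866])).round(1))
E
python3 -c "
from h import *
stat(4)"
```

```text
6.5 [ 0.5062 -0.1061  0.1538] f [-0.   -0.03 -2.91] press -1.48 gap 10.4 lat -0.5 up -0.4
```

>>> {"api": "drive_tool", "payload": {
  "increments": [
    {"grip": 1,"tx": -0.003,"ty": -0.007,"tz": -0.0044,"turn": 0},
    {"grip": 1,"tx": -0.0063,"ty": -0.0138,"tz": -0.0088,"turn": 0},
    {"grip": 1,"tx": -0.0063,"ty": -0.0138,"tz": -0.0088,"turn": 0},
    {"grip": 1,"tx": -0.0063,"ty": -0.0138,"tz": -0.0088,"turn": 0}
  ]
}}

```text
clock: 6.9
position: [0.5039, -0.1114, 0.1504]
ee_rot: [2.636, 1.701, 0.013]
force: [0.1, 0.1, -1.8]
width: 0.391
```

```bash
python3 -c "
from h import *
stat(4)"
```

```text
7.05 [ 0.5039 -0.1114  0.1504] f [ 0.42  1.   -1.88] press -0.0 gap 3.7 lat -0.7 up -0.3
```

>>> {"api": "drive_tool", "payload": {
  "increments": [
    {"grip": 1,"tx": -0.0018,"ty": -0.0039,"tz": -0.0025,"turn": 0},
    {"grip": 1,"tx": -0.0018,"ty": -0.0039,"tz": -0.0025,"turn": 0},
    {"grip": 1,"tx": -0.0018,"ty": -0.0039,"tz": -0.0025,"turn": 0}
  ]
}}

```text
clock: 7.35
position: [0.5033, -0.1129, 0.1495]
ee_rot: [2.636, 1.701, 0.013]
force: [1.4, 2.6, -0.3]
width: 0.389
```

```bash
python3 -c "
from h import *
stat(4)"
```

```text
7.5 [ 0.5033 -0.1129  0.1494] f [ 1.37  1.98 -0.64] press 1.74 gap 1.8 lat -0.7 up -0.3
```

>>> {"api": "drive_tool", "payload": {
  "increments": [
    {"grip": 1,"tx": -0.0016,"ty": -0.0035,"tz": -0.0022,"turn": 0},
    {"grip": 1,"tx": -0.0016,"ty": -0.0035,"tz": -0.0022,"turn": 0},
    {"grip": 1,"tx": -0.0016,"ty": -0.0035,"tz": -0.0022,"turn": 0},
    {"grip": 1,"tx": -0.0016,"ty": -0.0035,"tz": -0.0022,"turn": 0}
  ]
}}

```text
clock: 7.9
position: [0.5027, -0.1142, 0.1486]
ee_rot: [2.636, 1.701, 0.013]
force: [1.7, 2.7, -0.1]
width: 0.387
```

Run:
```python
from h import *
stat(6)
d=get_image('side')[:,:,::-1]
cv2.imwrite('pics/q.png',cv2.convertScaleAbs(cv2.resize(d[225:315,280:360],None,fx=5,fy=5,interpolation=cv2.INTER_CUBIC),alpha=1.4))
```

```text
8.15 [ 0.5027 -0.1143  0.1486] f [ 1.37  2.55 -0.14] press 2.43 gap 0.1 lat -0.7 up -0.3
```

View pics/q.png

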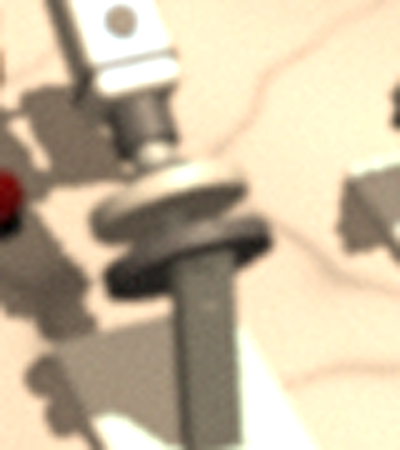

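>>> {"api": "drive_tool", "payload": {
  "increments": [
    {"grip": 1,"tx": 0,"ty": 0,"tz": 0},
    {"grip": 1,"tx": 0,"ty": 0,"tz": 0},
    {"grip": 1,"tx": 0,"ty": 0,"tz": 0},
    {"grip": 1,"tx": 0,"ty": 0,"tz": 0},
    {"grip": 1,"tx": 0,"ty": 0,"tz": 0},
    {"grip": 1,"tx": 0,"ty": 0,"tz": 0},
    {"grip": 1,"tx": 0,"ty": 0,"tz": 0},
    {"grip": 1,"tx": 0,"ty": 0,"tz": 0},
    {"grip": 1,"tx": 0,"ty": 0,"tz": 0},
    {"grip": 1,"tx": 0,"ty": 0,"tz": 0},
    {"grip": 1,"tx": 0,"ty": 0,"tz": 0},
    {"grip": 1,"tx": 0,"ty": 0,"tz": 0},
    {"grip": 1,"tx": 0,"ty": 0,"tz": 0},
    {"grip": 1,"tx": 0,"ty": 0,"tz": 0}
  ]
}}

```text
invalid input
```

```bash
python3 -c "
from h import *
stat(4)"
```

```text
8.35 [ 0.5027 -0.1143  0.1486] f [1.34 2.83 0.13] press 2.78 gap 0.1 lat -0.7 up -0.3
```

Turn is required; repeating the hold.

>>> {"api": "drive_tool", "payload": {
  "increments": [
    {"grip": 1,"tx": 0,"ty": 0,"tz": 0,"turn": 0},
    {"grip": 1,"tx": 0,"ty": 0,"tz": 0,"turn": 0},
    {"grip": 1,"tx": 0,"ty": 0,"tz": 0,"turn": 0},
    {"grip": 1,"tx": 0,"ty": 0,"tz": 0,"turn": 0},
    {"grip": 1,"tx": 0,"ty": 0,"tz": 0,"turn": 0},
    {"grip": 1,"tx": 0,"ty": 0,"tz": 0,"turn": 0},
    {"grip": 1,"tx": 0,"ty": 0,"tz": 0,"turn": 0},
    {"grip": 1,"tx": 0,"ty": 0,"tz": 0,"turn": 0},
    {"grip": 1,"tx": 0,"ty": 0,"tz": 0,"turn": 0},
    {"grip": 1,"tx": 0,"ty": 0,"tz": 0,"turn": 0},
    {"grip": 1,"tx": 0,"ty": 0,"tz": 0,"turn": 0},
    {"grip": 1,"tx": 0,"ty": 0,"tz": 0,"turn": 0},
    {"grip": 1,"tx": 0,"ty": 0,"tz": 0,"turn": 0},
    {"grip": 1,"tx": 0,"ty": 0,"tz": 0,"turn": 0}
  ]
}}

```text
clock: 9.75
position: [0.5027, -0.1143, 0.1486]
ee_rot: [2.636, 1.701, 0.013]
force: [1.0, 2.3, 0.0]
width: 0.389
```

```bash
python3 -c "
from h import *
stat(4)"
```

```text
9.9 [ 0.5027 -0.1143  0.1486] f [0.95 2.27 0.18] press 2.22 gap 0.1 lat -0.7 up -0.3
```

>>> {"api": "drive_tool", "payload": {
  "increments": [
    {"grip": 1,"tx": 0.009,"ty": 0.02,"tz": 0.0125,"turn": 0},
    {"grip": 1,"tx": 0.027,"ty": 0.059,"tz": 0.0375,"turn": 0},
    {"grip": 1,"tx": 0.06,"ty": 0.14,"tz": 0.09,"turn": 0.1},
    {"grip": 1,"tx": 0.105,"ty": 0.25,"tz": 0.1,"turn": 0.24},
    {"grip": 1,"tx": 0.15,"ty": 0.36,"tz": 0.1,"turn": 0.38},
    {"grip": 1,"tx": 0.195,"ty": 0.47,"tz": 0.1,"turn": 0.52},
    {"grip": 1,"tx": 0.24,"ty": 0.58,"tz": 0.1,"turn": 0.625},
    {"grip": 1,"tx": 0.281,"ty": 0.68,"tz": 0.1,"turn": 0.625},
    {"grip": 1,"tx": 0.281,"ty": 0.711,"tz": 0.05,"turn": 0.625},
    {"grip": 1,"tx": 0.281,"ty": 0.711,"tz": -0.05,"turn": 0.625},
    {"grip": 1,"tx": 0.281,"ty": 0.711,"tz": -0.15,"turn": 0.625},
    {"grip": 1,"tx": 0.281,"ty": 0.711,"tz": -0.19,"turn": 0.625},
    {"grip": 1,"tx": 0.281,"ty": 0.711,"tz": -0.19,"turn": 0.625}
  ]
}}

```text
clock: 11.2
position: [0.6126, 0.1695, 0.0695]
ee_rot: [-1.951, -2.461, -0.005]
force: [0.2, -0.6, -3.0]
width: 0.394
```

>>> {"api": "drive_tool", "payload": {
  "increments": [
    {"grip": 1,"tx": 0,"ty": 0,"tz": -0.008,"turn": 0},
    {"grip": 1,"tx": -0.001,"ty": 0.005,"tz": -0.018,"turn": 0},
    {"grip": 1,"tx": -0.004,"ty": 0.017,"tz": -0.04,"turn": 0},
    {"grip": 1,"tx": -0.007,"ty": 0.03,"tz": -0.065,"turn": 0},
    {"grip": 1,"tx": -0.01,"ty": 0.042,"tz": -0.09,"turn": 0},
    {"grip": 1,"tx": -0.0125,"ty": 0.052,"tz": -0.115,"turn": 0},
    {"grip": 1,"tx": -0.014,"ty": 0.058,"tz": -0.14,"turn": 0},
    {"grip": 1,"tx": -0.015,"ty": 0.063,"tz": -0.155,"turn": 0},
    {"grip": 1,"tx": -0.015,"ty": 0.063,"tz": -0.164,"turn": 0},
    {"grip": 1,"tx": -0.015,"ty": 0.063,"tz": -0.164,"turn": 0}
  ],
  "newtons": 3
}}

```text
clock: 12.2
position: [0.6064, 0.1945, 0.0034]
ee_rot: [-1.951, -2.46, -0.004]
force: [0.1, 0.7, -2.9]
width: 0.392
```

>>> {"api": "drive_tool", "payload": {
  "increments": [
    {"grip": -1,"tx": 0,"ty": 0,"tz": 0,"turn": 0},
    {"grip": -1,"tx": 0,"ty": 0,"tz": 0,"turn": 0},
    {"grip": -1,"tx": 0,"ty": 0,"tz": 0,"turn": 0},
    {"grip": -1,"tx": 0,"ty": 0,"tz": 0,"turn": 0},
    {"grip": -1,"tx": 0,"ty": 0,"tz": 0,"turn": 0},
    {"grip": -1,"tx": 0,"ty": 0,"tz": 0.1,"turn": 0},
    {"grip": -1,"tx": 0,"ty": 0,"tz": 0.22,"turn": 0},
    {"grip": -1,"tx": 0,"ty": 0.1,"tz": 0.34,"turn": 0},
    {"grip": -1,"tx": 0,"ty": 0.22,"tz": 0.4,"turn": 0},
    {"grip": -1,"tx": 0,"ty": 0.34,"tz": 0.4,"turn": 0},
    {"grip": -1,"tx": 0,"ty": 0.46,"tz": 0.4,"turn": 0},
    {"grip": -1,"tx": 0,"ty": 0.46,"tz": 0.4,"turn": 0}
  ]
}}

```text
clock: 13.4
position: [0.6036, 0.3875, 0.1634]
ee_rot: [-1.938, -2.466, -0.009]
force: [-1.0, 0.5, -0.7]
width: 0.999
```

Run:
```python
from h import *
s=observe();print(s['clock'],s['position'],s['width'])
im=get_image('top')[:,:,::-1];cv2.imwrite('pics/r_top.png',im);hsv=cv2.cvtColor(np.ascontiguousarray(im),cv2.COLOR_BGR2HSV)
m=((hsv[...,1]<60)&(hsv[...,2]>130)).astype('uint8')*255
for nm,(x0,y0,x1,y1),z in(('scanner',(150,150,270,215),.036),):
    k=np.zeros_like(m);k[y0:y1,x0:x1]=m[y0:y1,x0:x1]
    cs,_=cv2.findContours(k,0,2);pts=np.vstack([c for c in cs if cv2.contourArea(c)>15])
    w=np.array([ray('top',p[0],z)[:2] for p in pts],np.float32)*1000
    r=cv2.minAreaRect(w);print(nm,r,cv2.boxPoints(r).round().tolist())
cv2.imwrite('pics/r.png',cv2.convertScaleAbs(cv2.resize(im[140:290,130:290],None,fx=4,fy=4,interpolation=cv2.INTER_CUBIC),alpha=1.3))
```

```text
13.4 [0.6036195  0.38745061 0.16335216] 0.9989906248875032
scanner ((611.056640625, 165.89437866210938), (31.890443801879883, 136.0635528564453), 13.742634773254395) [[579.0, 228.0], [612.0, 96.0], [643.0, 104.0], [610.0, 236.0]]
```

View pics/r.png

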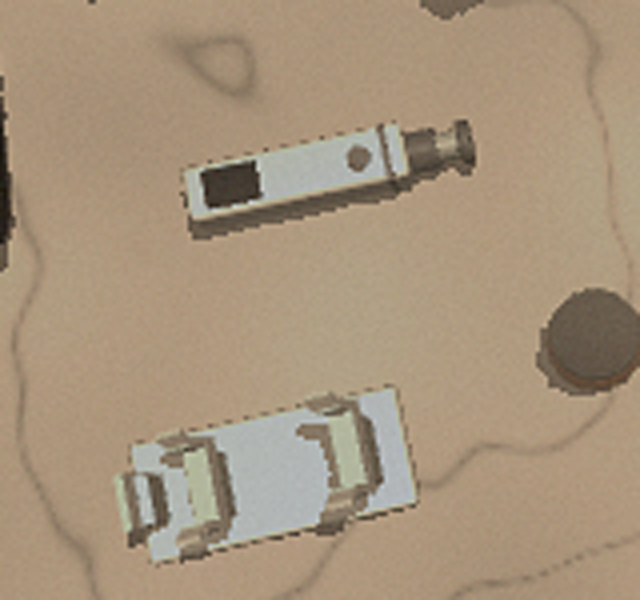

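>>> {"api": "drive_tool", "payload": {
  "increments": [
    {"grip": -1,"tx": 0.007,"ty": -0.12,"tz": 0,"turn": 0},
    {"grip": -1,"tx": 0.014,"ty": -0.24,"tz": 0,"turn": 0},
    {"grip": -1,"tx": 0.021,"ty": -0.36,"tz": 0,"turn": 0},
    {"grip": -1,"tx": 0.029,"ty": -0.48,"tz": 0,"turn": 0},
    {"grip": -1,"tx": 0.029,"ty": -0.593,"tz": 0,"turn": 0},
    {"grip": -1,"tx": 0.029,"ty": -0.593,"tz": -0.1,"turn": 0},
    {"grip": -1,"tx": 0.029,"ty": -0.593,"tz": -0.2,"turn": 0},
    {"grip": -1,"tx": 0.029,"ty": -0.593,"tz": -0.3,"turn": 0},
    {"grip": -1,"tx": 0.029,"ty": -0.593,"tz": -0.37,"turn": 0},
    {"grip": -1,"tx": 0.029,"ty": -0.593,"tz": -0.4,"turn": 0},
    {"grip": -1,"tx": 0.029,"ty": -0.593,"tz": -0.4,"turn": 0},
    {"grip": 1,"tx": 0.029,"ty": -0.593,"tz": -0.4,"turn": 0},
    {"grip": 1,"tx": 0.029,"ty": -0.593,"tz": -0.4,"turn": 0},
    {"grip": 1,"tx": 0.029,"ty": -0.593,"tz": -0.4,"turn": 0},
    {"grip": 1,"tx": 0.029,"ty": -0.593,"tz": -0.4,"turn": 0},
    {"grip": 1,"tx": 0.029,"ty": -0.593,"tz": -0.4,"turn": 0},
    {"grip": 1,"tx": 0.029,"ty": -0.593,"tz": -0.4,"turn": 0},
    {"grip": 1,"tx": 0.029,"ty": -0.593,"tz": -0.4,"turn": 0},
    {"grip": 1,"tx": 0.029,"ty": -0.593,"tz": -0.4,"turn": 0},
    {"grip": 1,"tx": 0.029,"ty": -0.593,"tz": -0.4,"turn": 0}
  ],
  "newtons": 3
}}

```text
clock: 15.45
position: [0.6159, 0.1484, 0.0029]
ee_rot: [-1.94, -2.466, -0.007]
force: [0.8, -0.3, -0.2]
width: 0.393
```

Run:
```python
from h import *
s=observe();print(s['clock'],s['position'],s['width'],s['force'])
c=lambda x,y:(130+(x+.5)/4-.5,140+(y+.5)/4-.5)
P=[ray('top',c(*p),.012)*1000 for p in((398,387),(418,503),(155,563),(133,445))];print(np.round(P,1))
H=ray('top',c(347,447),.0749)*1000;L=ray('top',c(203,483),.080-48*.000257-.0174)
print('H',H,'L',L*1000)
for th in(-75,-76.5,-78):
    a=np.radians(th);h=np.array([np.cos(a),np.sin(a),0]);print(th,'high edge org',(P[0]+P[1])/2-79*h,'Hs',H-51*h,'Ls',L*1000+41.7*h)
v=P[0]-P[3];w=P[1]-P[2];print(np.degrees(np.arctan2(v[1],v[0])),np.degrees(np.arctan2(w[1],w[0])),np.linalg.norm(v),np.linalg.norm(w),np.linalg.norm(P[0]-P[1]))
```

```text
15.45 [0.61586838 0.14842349 0.00290159] 0.3933153439915625 [ 0.75644109 -0.30988618 -0.23521152]
[[480.9 100.2  12. ]
 [409.8  85.1  12. ]
 [369.6 245.   12. ]
 [441.4 262.9  12. ]]
H [440.48624308 120.17073165  74.9       ] L [418.30735467 208.76108827  50.264     ]
-75 high edge org [424.91922517 168.95272533  12.        ] Hs [427.28647178 169.43294879  74.9       ] Ls [429.10010885 168.48198132  50.264     ]
-76.5 high edge org [426.92374599 169.46180876  12.        ] Hs [428.58052952 169.76159759  74.9       ] Ls [428.04202635 168.21326259  50.264     ]
-78 high edge org [428.94090616 169.91824551  12.        ] Hs [429.88274685 170.05625929  74.9       ] Ls [426.97727218 167.97233332  50.264     ]
-76.33473643177089 -75.90069232911122 167.4515509091514 164.89995269751742 72.68815451886846
```

>>> {"api": "drive_tool", "payload": {
  "increments": [
    {"grip": 1,"tx": -0.001,"ty": 0.004,"tz": 0.012,"turn": 0},
    {"grip": 1,"tx": -0.002,"ty": 0.009,"tz": 0.025,"turn": 0},
    {"grip": 1,"tx": -0.003,"ty": 0.014,"tz": 0.038,"turn": 0},
    {"grip": 1,"tx": -0.005,"ty": 0.02,"tz": 0.053,"turn": 0},
    {"grip": 1,"tx": -0.005,"ty": 0.02,"tz": 0.053,"turn": 0},
    {"grip": 1,"tx": -0.005,"ty": 0.02,"tz": 0.053,"turn": 0}
  ]
}}

```text
clock: 16.05
position: [0.6139, 0.1566, 0.0243]
ee_rot: [-1.94, -2.466, -0.008]
force: [0.0, 0.3, -2.6]
width: 0.392
```

>>> {"api": "drive_tool", "payload": {
  "increments": [
    {"grip": 1,"tx": 0,"ty": 0,"tz": 0,"turn": 0},
    {"grip": 1,"tx": 0,"ty": 0,"tz": 0,"turn": 0},
    {"grip": 1,"tx": 0,"ty": 0,"tz": 0.1,"turn": 0},
    {"grip": 1,"tx": 0,"ty": 0,"tz": 0.2,"turn": 0},
    {"grip": 1,"tx": 0,"ty": 0,"tz": 0.3,"turn": 0},
    {"grip": 1,"tx": 0,"ty": 0,"tz": 0.3,"turn": 0},
    {"grip": 1,"tx": 0,"ty": 0,"tz": 0.3,"turn": 0}
  ],
  "newtons": 20
}}

```text
clock: 16.75
position: [0.6142, 0.1567, 0.1449]
ee_rot: [-1.94, -2.467, -0.01]
force: [0.9, -0.4, -4.5]
width: 0.39
```

Run:
```python
from h import *
s=observe();G=s['position']+[0,0,.0188];print(s['clock'],s['position'],s['width'],s['force'],s['ee_rot'])
im=get_image('side')[:,:,::-1];cv2.imwrite('pics/u_side.png',im)
c=proj('side',nose(G,-76.4,-15,g=(14,3),pt=(40,0,0))).astype(int);x0,y0=c-[60,50];x0=max(x0,0);y0=max(y0,0)
cv2.imwrite('pics/u.png',cv2.convertScaleAbs(cv2.resize(im[y0:y0+100,x0:x0+120],None,fx=5,fy=5,interpolation=cv2.INTER_CUBIC),alpha=1.3))
for th in(0,-5,-10,-15,-20):
    q=lambda p:((proj('side',nose(G,-76.4,th,g=(14,3),pt=p))-[x0,y0])*5+2).round()
    print(th,'nose',q((105,0,0)),'end',q((65,18,18)),q((65,-18,18)),q((65,-18,-18)),'tail',q((-75,-18,-18)))
```

```text
16.75 [0.61421611 0.15669506 0.14493669] 0.38959889494053856 [ 0.87199557 -0.41732518 -4.51626279] [-1.94005394 -2.4665984  -0.01002831]
0 nose [415. 302.] end [367. 235.] [325. 263.] [327. 328.] tail [107. 258.]
-5 nose [414. 288.] end [364. 226.] [323. 254.] [329. 321.] tail [111. 272.]
-10 nose [413. 273.] end [361. 217.] [319. 245.] [331. 313.] tail [116. 286.]
-15 nose [410. 257.] end [357. 209.] [315. 236.] [332. 305.] tail [122. 300.]
-20 nose [407. 242.] end [353. 200.] [311. 228.] [333. 297.] tail [129. 314.]
```

View pics/u.png

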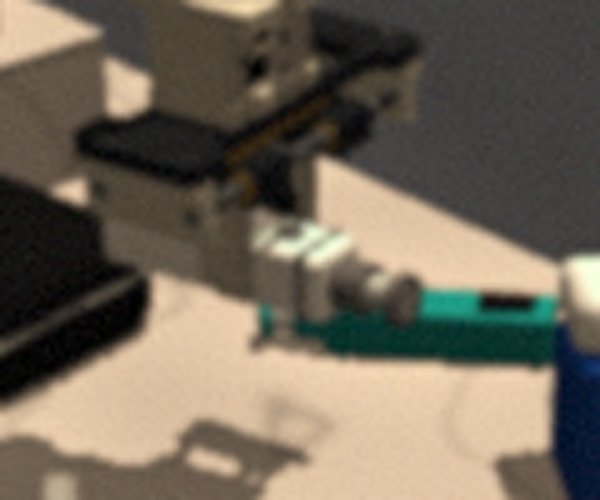

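>>> {"api": "drive_tool", "payload": {
  "increments": [
    {"grip": 1,"tx": -0.115,"ty": -0.001,"tz": 0,"turn": 0},
    {"grip": 1,"tx": -0.23,"ty": -0.002,"tz": 0,"turn": 0},
    {"grip": 1,"tx": -0.345,"ty": -0.003,"tz": 0,"turn": 0},
    {"grip": 1,"tx": -0.457,"ty": -0.004,"tz": 0,"turn": 0},
    {"grip": 1,"tx": -0.457,"ty": -0.004,"tz": 0,"turn": 0},
    {"grip": 1,"tx": -0.457,"ty": -0.004,"tz": -0.05,"turn": 0},
    {"grip": 1,"tx": -0.457,"ty": -0.004,"tz": -0.1,"turn": 0},
    {"grip": 1,"tx": -0.457,"ty": -0.004,"tz": -0.13,"turn": 0},
    {"grip": 1,"tx": -0.457,"ty": -0.004,"tz": -0.14,"turn": 0},
    {"grip": 1,"tx": -0.457,"ty": -0.004,"tz": -0.14,"turn": 0}
  ]
}}

```text
clock: 17.8
position: [0.4295, 0.1544, 0.0864]
ee_rot: [-1.939, -2.464, -0.002]
force: [-0.6, 0.7, -3.1]
width: 0.39
```

Run:
```python
from h import *
s=observe();G=s['position']+[0,0,.0188];print(s['clock'],s['position'],s['width'],s['force'],s['ee_rot'])
im=get_image('side')[:,:,::-1];cv2.imwrite('pics/v_side.png',im);t=get_image('top')[:,:,::-1];cv2.imwrite('pics/v_top.png',t)
a=cv2.convertScaleAbs(cv2.resize(im[140:260,130:260],None,fx=3,fy=3,interpolation=cv2.INTER_CUBIC),alpha=1.3)
b=cv2.convertScaleAbs(cv2.resize(t[200:320,145:275],None,fx=3,fy=3,interpolation=cv2.INTER_CUBIC),alpha=1.3)
cv2.imwrite('pics/v.png',np.hstack([a,b]))
q=lambda p,n,o,th=0:((proj(n,nose(G,-76.4,th,g=(16,3),pt=p))-o)*3+1).round()
print(q((105,0,0),'side',[130,140]),q((65,18,18),'side',[130,140]),q((65,-18,18),'side',[130,140]));print(q((105,0,0),'top',[145,200])+[390,0],q((65,0,18),'top',[145,200])+[390,0])
```

```text
17.8 [0.42952381 0.15436149 0.08640501] 0.38961290931875775 [-0.64320109  0.67052371 -3.07953386] [-1.93869481e+00 -2.46443916e+00 -1.89437783e-03]
[273. 184.] [246. 138.] [215. 159.]
[669. 142.] [614. 152.]
```

View pics/v.png

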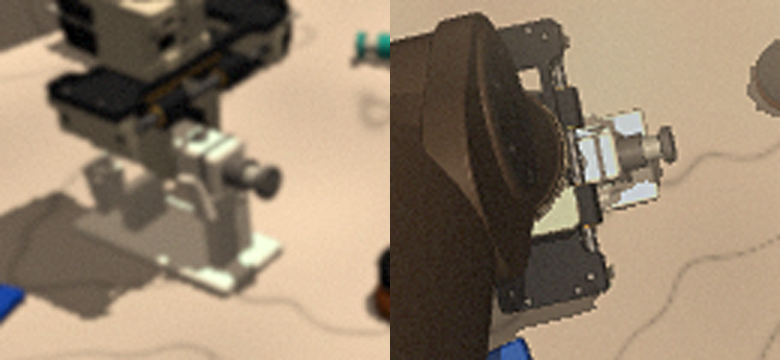

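>>> {"api": "drive_tool", "payload": {
  "increments": [
    {"grip": 1,"tx": 0.004,"ty": 0.006,"tz": 0,"turn": 0},
    {"grip": 1,"tx": 0.004,"ty": 0.006,"tz": -0.005,"turn": 0},
    {"grip": 1,"tx": 0.004,"ty": 0.006,"tz": -0.01,"turn": 0},
    {"grip": 1,"tx": 0.004,"ty": 0.006,"tz": -0.015,"turn": 0},
    {"grip": 1,"tx": 0.004,"ty": 0.006,"tz": -0.02,"turn": 0},
    {"grip": 1,"tx": 0.004,"ty": 0.006,"tz": -0.025,"turn": 0},
    {"grip": 1,"tx": 0.004,"ty": 0.006,"tz": -0.03,"turn": 0},
    {"grip": 1,"tx": 0.004,"ty": 0.006,"tz": -0.03,"turn": 0}
  ],
  "newtons": 4
}}

```text
clock: 18.7
position: [0.4317, 0.1571, 0.0752]
ee_rot: [-1.939, -2.465, -0.005]
force: [0.1, 0.1, -3.8]
width: 0.392
```

Run:
```python
from h import *
s=observe();print(s['clock'],s['position'],s['width'],s['force'],s['ft_torque'])
```

```text
18.7 [0.4317398  0.15707893 0.075195  ] 0.39230373487134235 [ 0.1393165  0.1447501 -3.7586676] [-0.09320579  0.06693321 -0.06161576]
```

>>> {"api": "drive_tool", "payload": {
  "increments": [
    {"grip": 1,"tx": 0,"ty": 0,"tz": -0.004,"turn": 0},
    {"grip": 1,"tx": 0,"ty": 0,"tz": -0.008,"turn": 0},
    {"grip": 1,"tx": 0,"ty": 0,"tz": -0.012,"turn": 0},
    {"grip": 1,"tx": 0,"ty": 0,"tz": -0.016,"turn": 0},
    {"grip": 1,"tx": 0,"ty": 0,"tz": -0.016,"turn": 0}
  ],
  "newtons": 3
}}

```text
clock: 19.2
position: [0.4317, 0.157, 0.0687]
ee_rot: [-1.939, -2.465, -0.005]
force: [-1.2, 0.1, -0.6]
width: 0.389
```

Run:
```python
from h import *
s=observe();G=s['position']+[0,0,.0188];print(s['clock'],s['position'],s['width'],s['force'],s['ft_torque'])
im=get_image('side')[:,:,::-1];cv2.imwrite('pics/w_side.png',im)
cv2.imwrite('pics/w.png',cv2.convertScaleAbs(cv2.resize(im[140:260,130:260],None,fx=4,fy=4,interpolation=cv2.INTER_CUBIC),alpha=1.3))
for th in(0,-5,-10,-15):
  q=lambda p:((proj('side',nose(G,-76.4,th,g=(14,3),pt=p))-[130,140])*4+1.5).round()
  print(th,q((105,0,0)),q((65,18,18)),q((65,-18,18)))
```

```text
19.2 [0.43169942 0.15703951 0.06872479] 0.3885666438318876 [-1.16805249  0.08114163 -0.63275858] [-0.03102932  0.16277995  0.02403414]
0 [369. 269.] [333. 208.] [293. 236.]
-5 [368. 257.] [330. 201.] [290. 229.]
-10 [366. 245.] [327. 194.] [287. 222.]
-15 [363. 233.] [324. 187.] [283. 215.]
```

>>> {"api": "drive_tool", "payload": {
  "increments": [
    {"grip": 1,"tx": 0,"ty": 0,"tz": -0.003,"turn": 0},
    {"grip": 1,"tx": 0,"ty": 0,"tz": -0.003,"turn": 0},
    {"grip": 1,"tx": 0,"ty": 0,"tz": -0.003,"turn": 0}
  ]
}}

```text
clock: 19.55
position: [0.4317, 0.157, 0.0675]
ee_rot: [-1.939, -2.465, -0.005]
force: [-0.8, 0.3, 2.1]
width: 0.393
```

Run:
```python
from h import *
f=[]
for i in range(4):
    t=get_image('side');s=observe();f.append(s['force'])
print(s['clock'],s['position'],np.mean(f,0))
# changed pixels between v (horizontal, 18 mm higher) and now; bright white end-face of body & collar
hs=cv2.cvtColor(np.ascontiguousarray(t[:,:,::-1]),40)
m=((hs[...,1]<70)&(hs[...,2]>120))
sub=m[180:215,180:225]
for r in sub[::1]:print(''.join('#' if v else '.' for v in r))
G=s['position']+[0,0,.0188]
for th in(0,-7,-15):
  q=lambda p:(proj('side',nose(G,-76.4,th,g=(14,3),pt=p))-[180,180]).round(1)
  print(th,q((105,0,0)),q((65,18,18)),q((65,-18,18)))
```

```text
19.75 [0.4317369  0.15703164 0.06754658] [-0.78527897 -0.53522787  1.54741279]
..........................##############.####
........................##############.######
.........................####################
..........................##########.########
.........................#####.##############
.........................############.#######
.........................######.#############
....................##..#########.#####.#####
...................##############.####.###.##
..................###############.##.########
................########################.####
..........###########################..#####.
.........#################.......#########.##
..........#..##..########................####
..................######..................###
...................####.........#..........##
.....................#......................#
............................................#
...........###.............................##
..........#####............................##
...........####.............................#
..........................................###
..........................................###
.................................#.......###.
................................###...#.##.##
................................###.######.##
.................................############
..................................###########
...................##.............###########
...................##.............##########.
....................#............#.##########
....................#............############
...................................##########
.................................############
..................................###########
0 [41.9 27.2] [32.9 12. ] [22.8 19.1]
-7 [41.4 23.2] [32.   9.6] [21.9 16.6]
-15 [40.4 18.4] [30.6  6.8] [20.5 13.7]
```

>>> {"api": "drive_tool", "payload": {
  "increments": [
    {"grip": 0.1,"tx": 0,"ty": 0,"tz": 0.001,"turn": 0},
    {"grip": 0.0,"tx": 0,"ty": 0,"tz": 0.001,"turn": 0},
    {"grip": -0.2,"tx": 0,"ty": 0,"tz": 0.001,"turn": 0},
    {"grip": -0.4,"tx": 0,"ty": 0,"tz": 0.001,"turn": 0},
    {"grip": -0.4,"tx": 0,"ty": 0,"tz": 0.001,"turn": 0},
    {"grip": -0.4,"tx": 0,"ty": 0,"tz": 0.001,"turn": 0},
    {"grip": -0.4,"tx": 0,"ty": 0,"tz": 0.02,"turn": 0},
    {"grip": -0.4,"tx": 0,"ty": 0,"tz": 0.08,"turn": 0},
    {"grip": -0.4,"tx": 0,"ty": 0,"tz": 0.18,"turn": 0},
    {"grip": -0.4,"tx": 0,"ty": 0,"tz": 0.3,"turn": 0},
    {"grip": -0.4,"tx": 0,"ty": 0,"tz": 0.4,"turn": 0},
    {"grip": -0.4,"tx": 0,"ty": 0.12,"tz": 0.4,"turn": 0},
    {"grip": -0.4,"tx": 0,"ty": 0.24,"tz": 0.4,"turn": 0},
    {"grip": -0.4,"tx": 0,"ty": 0.36,"tz": 0.4,"turn": 0},
    {"grip": -0.4,"tx": 0,"ty": 0.48,"tz": 0.4,"turn": 0},
    {"grip": -0.4,"tx": 0,"ty": 0.6,"tz": 0.4,"turn": 0},
    {"grip": -0.4,"tx": 0,"ty": 0.6,"tz": 0.4,"turn": 0}
  ]
}}

```text
clock: 21.45
position: [0.4291, 0.4044, 0.2273]
ee_rot: [-1.927, -2.471, -0.007]
force: [-0.9, -1.0, 0.1]
width: 0.7
```

Run:
```python
from h import *
s=observe();print(s['clock'],s['position'],s['width'],s['force'])
t=get_image('top')[:,:,::-1].copy();d=get_image('side')[:,:,::-1].copy();cv2.imwrite('pics/f_top.png',t);cv2.imwrite('pics/f_side.png',d)
O=np.array([.428,.1693,.08]);
for th in(0,-10,-14.9):
  for n in('top','side'):
    q=lambda p:proj(n,nose(O,-76.2,th,g=(0,0),pt=p)).round(1)
    print(th,n,'nose',q((105,0,0)),'end',q((65,18,18)),q((65,-18,18)),'tail',q((-75,18,18)),q((-75,-18,18)),'screen',q((-45,0,18)))
def show(im,x0,y0,x1,y1):
    v=cv2.cvtColor(im,6)[y0:y1,x0:x1];ramp=' .:-=+*#%@'
    for r in v:print(''.join(ramp[min(9,int(p)//22)] for p in r))
show(t,150,225,260,285);print();show(d,150,165,235,245)
```

```text
21.45 [0.42912191 0.40437466 0.22730808] 0.7003156383334748 [-0.91691175 -1.00233298  0.14748228]
0 top nose [239.1 246.3] end [219.4 241.9] [222.6 257.5] tail [158.8 255.4] [161.7 271. ] screen [173.3 260.3]
0 side nose [222.3 208.6] end [213.3 193.5] [203.2 200.5] tail [169.7 176.9] [159.3 183.2] screen [173.5 183.5]
-10 top nose [237.6 246. ] end [216.9 242. ] [220.1 257.8] tail [159.7 255.8] [162.5 271.2] screen [173.2 260.6]
-10 side nose [221.2 201.9] end [211.5 189. ] [201.4 196. ] tail [169.8 181.2] [159.5 187.6] screen [173.2 186. ]
-14.9 top nose [236.3 246. ] end [215.3 242.1] [218.5 258. ] tail [160.5 255.9] [163.3 271.2] screen [173.4 260.7]
-14.9 side nose [220.2 198.4] end [210.5 186.8] [200.3 193.8] tail [170.1 183.4] [159.9 189.9] screen [173.2 187.4]
++++++++++++++++++++++++++++++++++++++++++++++++++++++++++++++++++++++++++++++++++++++++++++++++++++++++++++++
++++++++++++++++++++++++++++++++++++++++++++++++++++++++++++++++++++++++++++++++++++++++++++++++++++++++++++++
+++++++++++++++++++++++++++++++++++++++++++++++++++++++++++++++++++++++++++++++++++++++++++++++++++
[... 12519 characters left out ...]
############
**#*#*########*************#*###*############***+=----====++***###*##################
################**#****###*#####################**+==--==+*****************#*########
#####*#######*##*###*#####################*######****++++**********************######
##*###*##*########*##########*#####*################*****#***********************####
##*###**###*############*####**#########*##################**********************####
####*#####**###*##############*#########*##*####*##**#*#######**#***##*##*#********##
###*#####################*###*#*####*##*####*#**#*##**#####*####*#**#*########******#
#*####*##*#*####*###*#**#*#**#***#####*#*#*######*####*##**####*####**#########*****#
```

Run:
```python
from h import *
a=cv2.imread('pics/top0.png').astype(int);b=cv2.imread('pics/f_top.png').astype(int)
d=np.abs(a-b).max(2)
for n,(x0,y0,x1,y1) in dict(bottle=(285,90,325,140),deo=(228,95,262,140),jar=(260,205,295,245),brush=(295,235,330,325),stands=(345,155,400,282),turq=(143,82,212,142)).items():print(n,(d[y0:y1,x0:x1]>40).sum())
print(sign_off())
```

```text
bottle 0
deo 0
jar 0
brush 0
stands 0
turq 1
the job is handed in; nothing more can be done
None
```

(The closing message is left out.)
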